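# Clear the rubbish out from under the cleaning caddy

## Task

Rubbish has collected in the lower tray of the stacked cleaning caddy: lift the upper caddy off by its handle, keeping it level so that nothing falls out, and stand it on the ribbed mat. Throw the three pieces of rubbish from the lower tray (the snapped-off brush head, the empty flat bottle and the squashed cardboard core) into the round waste bin. Then put the caddy back squarely on the lower tray, fully home, with its good brush and jar still in it, and do not disturb the pump bottle and the jug that stand nearby.

Things in the scene. Friction and masses are not known exactly. Their poses are not given: they have to be found in the camera images.
- tray: Lower stacking tray, beige plastic, loose, 0.9 kg, open topped: outside 324 (its x) x 204 (its y) x 62 mm high, walls 6 mm, floor 5 mm thick (inside 312 x 192 mm). Origin: centre of its underside, z up.
- caddy: Upper caddy, white, 0.65 kg laden, 324 (x) x 204 (y) mm, a trough either side of a divider along x, walls to 60 mm. Origin: centre of its foot's underside. The foot is a skirt 10 mm deep, 305 x 185 mm at its top tapering to 296 x 176 mm. Seated, the foot is inside the tray, the floor on the tray's wall tops, its origin 52 mm above the tray's, centred and parallel (either way round, 3 mm play).
- caddy_handle (a point): Centre of the caddy's handle bar, 140 mm above the caddy's origin: a straight bar along the caddy's x, 22 mm wide (y) x 20 mm high, with 114 mm of free length between its two uprights and free space above and 80 mm either side down to the contents, whose tops are at least 45 mm below this point. Axes as the caddy.
- brush_head: Rubbish: worn wooden brush head lying bristles up in the tray, 90 g; block 100 (x) x 46 (y) x 20 mm with 90 x 40 mm of bristles up to 42 mm high, a snapped handle stump to x = +75 mm. Origin: centre of the block's length and width, 18 mm above the underside. It lies on the tray floor roughly along the tray's y.
- flat_bottle: Rubbish: empty flat plastic bottle without a cap, lying down, 60 g; body 92 (x) x 46 (y) x 34 mm high, neck to x = +70 mm. Origin: middle of the body (17 mm above its underside). It lies on the tray floor roughly along the tray's y.
- cardboard_core: Rubbish: squashed cardboard roll core, an oval tube 110 mm long (x), 46 mm wide (y), 28 mm high, 30 g, lying flat. Origin: on its axis halfway along (14 mm above its underside). It lies on the tray floor roughly along the tray's y. The three pieces lie side by side about 95 mm apart along the tray's x, in any order.
- mat: Grey ribbed draining mat, fixed to the worktop, 360 (x) x 250 (y) x 4.5 mm. Origin: centre of its underside.
- bin: Round grey waste bin, fixed, open topped, 173 mm high, mouth 216 mm inside, bottom 170 mm inside, floor 5 mm. Origin: centre of its underside.
- good_brush: Good white scrubbing brush that belongs in the caddy (in the trough at its +y side), 220 mm long, 50 mm high, 80 g. Origin: at the underside, about halfway along.
- jar: Jar that belongs in the caddy (upright in the trough at its -y side), 62 mm across, 80 mm high, about 140 g. Origin: centre of its underside.
- pump_bottle: Bystander: dark pump bottle, 68 mm across, 180 mm high, nozzle reaching 47 mm out. Origin: centre of its underside.
- jug: Bystander: white detergent jug with cap and side handle, 112 mm across (handle to 74 mm from its axis), 198 mm high. Origin: centre of its underside.

How it is judged:
By the outcome, as a careful person would: the job done as asked, in the order asked, and still so for the second after the job is handed in, with the robot touching nothing.
It also fails if it takes over 72 s, if anything falls off the work surface, if the arm or the gripper's body presses on something with over 40 N, if the wrist force passes 120 N, or if a joint passes its speed limit or range.

## Robot

A 6-joint arm with a two-finger parallel gripper is mounted at the origin on the work surface. World frame = base frame: x ahead of the robot, y to its left, z up, the work surface at z = 0. Lengths are in mm, angles in rad, forces in N, time in s.
With the tool pointing down it reaches from about 250 to 800 mm from the base axis. Payload 3.9 kg.
Tool frame: the origin (TCP) lies at the centre of the arm's flange, where the gripper is bolted on; the fingertips stand 173 mm ahead of it and the grasp point (between the pads) lies 155 mm ahead of it; z points along the fingers, y is the line along which they close (so a half turn about z gives the same grasp; the last joint's range is limited). The gripper opens to 85 mm and grips with 20 to 120 N. Pads are 22 mm wide; open, the fingers measure 114 mm over their backs; the gripper's body (76 mm by 85 mm) begins 54 mm behind the grasp point. The pads swing forward as they close: fully open they stand 13 mm farther back than shut.
Start: joints at [-1.158, 0.26, -0.138, 1.173, 0, 1.571], TCP at [210.612, -480.893, 404.704] pointing down, gripper open.
Joint ranges: [-2.78, 2.78], [-0.83, 1.72], [-1.28, 1.37], [-1.9, 2.12], [-1.57, 1.48], [-3.14, 3.14]. Speed limits (rad/s): [2.57, 2.57, 3.14, 3.14, 3.14, 3.14].

## Interface

Orientations are given as a unit quaternion [w, x, y, z].
In Python, from station import manip gives the robot as it stands.
- The arm moves only by the shell command python3 jog.py 'ROWS' [FORCE]. ROWS is a JSON list that holds a single list of rows (three levels of brackets), with 1 to 5 rows, each of 5 numbers: the finger opening in mm, then dx, dy, dz in cm, then a turn about the tool's z in rad; each row is the pose to reach, as a shift and turn from the pose commanded when the command began, along the tool's axes at that moment; what a row does not reach only later rows make up. A row lasts 1/10 s, in which the tool goes at most 50 mm and 0.15 rad, less where a joint would pass 70% of its speed; a pose out of reach is approached as far as the arm can. The fingers move at their own pace and stop on an object; FORCE is the grip in N (left out, the last holds). Time passes only in rows, so rows that do not move let the fingers close. It prints the time, the measured TCP pose, the force, the opening and the grip force at its end. Input that does not fit is refused with a message, and nothing moves.
- manip.state(): the state, without advancing time (a new reading comes with each control period).
- manip.get_image(name): name is "scene" or "top" or "wrist"; returns a dict with "image" (480x640x3 uint8, red, green, blue), "mtx" (3x3 intrinsics, pixels), "position" and "attitude" of the camera in the world; the wrist camera has in their place "hand_eye" (4x4, takes a point from camera to tool coordinates, whose origin is the TCP and whose axes are the flange's). Camera axes: x right, y down, z forward; pixel columns grow to the right and rows downward; lengths in mm; the calibration is good to about 2 mm. A picture is of the moment at which its call begins: read the wrist's pose just before it. There is no depth.
- manip.hand_in(): hands the job in; it is judged then, once.
The state is a dict: "time_s": time; "qpos": joint angles; "qd": joint speeds; "joint_torque": joint torques, N m; "ee_pos": TCP position; "eef_rot": TCP orientation; "ft_force": force on the tool from outside, world axes, zero at the start; "torque": the same for the moment, N m; "opening": finger opening in mm; "finger_force": force on a finger pad.
Only numpy, scipy, OpenCV 4.12 (cv2) and the standard library are available. Lean on these libraries where they do the work, as an engineer would, in place of code of your own. Each camera call takes 0.05 s, during which the arm holds its last target. There are 200 camera calls.

## Working session

There is one attempt and no reset: what is moved stays moved. The work goes in short steps, Python scripts to look and compute and a shell command to move; the robot and the scene stay as the last step left them, time stands still between calls to the robot, and variables do not carry over. Pictures are saved under pics/ and viewed, at most 10 in all, crops included, and the job is handed in when it is done.

```bash
ls; mkdir -p pics; cat > h.py <<'E'
import numpy as np, cv2
from station import manip
from scipy.spatial.transform import Rotation as R
def rot(q): return R.from_quat([q[1],q[2],q[3],q[0]]).as_matrix()
def cam(name):
    s=manip.state(); d=manip.get_image(name)
    if 'hand_eye' in d:
        T=np.array(d['hand_eye']); Rt=rot(s['eef_rot'])
        Rc=Rt@T[:3,:3]; p=Rt@T[:3,3]+np.array(s['ee_pos'])
    else:
        a=np.array(d['attitude']); Rc=rot(a) if a.size==4 else a; p=np.array(d['position'])
    return d['image'],np.array(d['mtx']),Rc,p
def px2w(c,u,v,z):
    _,K,Rc,p=c; r=Rc@np.linalg.solve(K,[u,v,1.]); return p+r*(z-p[2])/r[2]
def w2px(c,X):
    _,K,Rc,p=c; q=K@(Rc.T@(np.array(X,float)-p)); return q[:2]/q[2]
def save(c,n,crop=None,f=1):
    im=c[0][:,:,::-1]
    if crop: x0,y0,x1,y1=crop; im=im[y0:y1,x0:x1]
    cv2.imwrite('pics/'+n,cv2.resize(im,None,fx=f,fy=f,interpolation=cv2.INTER_CUBIC))
E
python3 - <<'E'
from h import *
a=cam('top');b=cam('scene')
save(a,'top1.png',None,1.25);save(b,'scene1.png')
import pickle;pickle.dump((a,b),open('c1.pkl','wb'))
print(a[1:],b[1:],manip.state())
E
```

```text
jog.py
pics
station.py
(array([[513.44924305,   0.        , 318.16216701],
       [  0.        , 513.44924305, 242.92475667],
       [  0.        ,   0.        ,   1.        ]]), array([[ 0.04528781, -0.97723628,  0.20726377],
       [-0.99897189, -0.04472721,  0.0073925 ],
       [ 0.00204612, -0.20738547, -0.97825717]]), array([ 298.94622252,  -19.75455194, 1326.14266817])) (array([[559.64625782,   0.        , 313.45535029],
       [  0.        , 559.64625782, 234.96984158],
       [  0.        ,   0.        ,   1.        ]]), array([[-0.04453666,  0.59686279, -0.80110629],
       [ 0.99875117,  0.00842861, -0.0492448 ],
       [-0.02264018, -0.80229905, -0.5964928 ]]), array([1402.45203996,   64.69256074,  753.61113293])) {'time_s': 0.1, 'qpos': array([-1.15798514e+00,  2.60616033e-01, -1.39269620e-01,  1.17268821e+00,
        1.08053228e-05,  1.57078026e+00]), 'qd': array([-8.72505572e-05, -1.44391725e-03,  3.15021932e-03, -4.13317316e-04,
        2.99067020e-04, -1.21844313e-03]), 'joint_torque': array([ 6.98896770e-05, -4.06508267e+01,  2.54527509e+01,  1.01158291e-02,
       -8.28716935e-06,  4.73513154e-06]), 'ee_pos': array([ 210.49794124, -480.60959309,  403.93787685]), 'eef_rot': array([-8.71012009e-04,  9.78771852e-01,  2.04950899e-01, -1.76852003e-04]), 'ft_force': array([-0.21575318,  0.03505901, -0.67990221]), 'torque': array([ 0.00675142,  0.02226839, -0.03311995]), 'finger_force': 0.0, 'opening': 85.33772135663203}
```
View pics/top1.png

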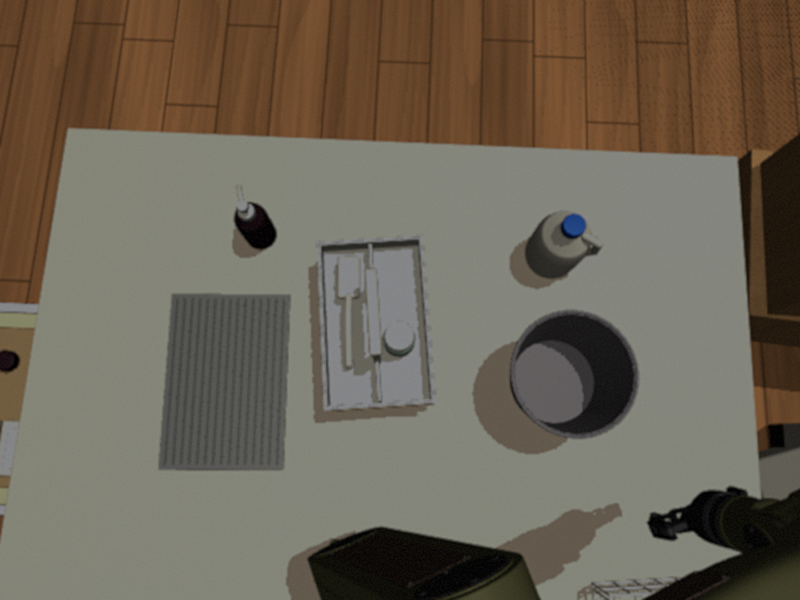

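View pics/scene1.png

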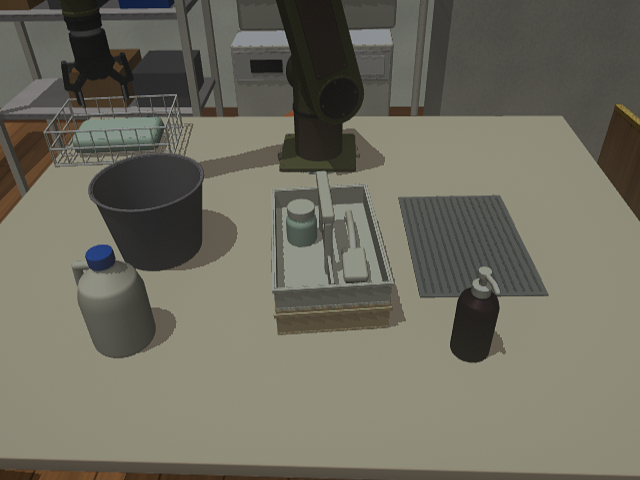

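The top view shows the caddy rim corners at (317,243), (424,237), (433,404) and (323,410). The mat spans (173,294) to (284,468), the bin rim is centred at (574,374), and the handle bar runs from (371,268) to (375,355). The pump bottle stands beyond the mat and the jug beyond the bin.

```bash
python3 - <<'E'
from h import *
import pickle
a,b=pickle.load(open('c1.pkl','rb'))
P=lambda u,v,z:px2w(a,u/1.25,v/1.25,z)[:2].round(1)
c=[P(*x,112) for x in [(317,243),(424,237),(433,404),(323,410)]]
print('caddy',c,np.mean(c,0))
m=[P(*x,4.5) for x in [(173,294),(291,295),(284,468),(160,468)]]
print('mat',m,np.mean(m,0))
print('handle',P(371,268,202),P(375,355,202)); print('bin',P(574,374,173),P(512,374,173),P(637,374,173))
print('pump',P(262,240,0),'jug',P(555,262,20))
S=lambda u,v,z:px2w(b,u,v,z)[:2].round(1)
print('scene caddy',[S(*x,112) for x in [(274,290),(387,288),(368,186),(275,188)]])
print('mat',[S(*x,4.5) for x in [(399,196),(499,195),(542,293),(420,294)]])
print('bin',S(92,190,173),S(204,190,173))
E
```

```text
caddy [array([671.1, 154. ]), array([693.2, -56.4]), array([367.4, -85.3]), array([347. , 119.6])] [519.675  32.975]
mat [array([578.1, 464.8]), array([587.3, 216. ]), array([233.6, 201.8]), array([222.4, 448.8])] [405.35 332.85]
handle [600.9  40.1] [443.   24.5]
bin [ 428.7 -333.2] [ 423.7 -221.9] [ 433.9 -446.3]
pump [706.7 289. ] jug [ 680.6 -337.4]
scene caddy [array([698.5, -48.5]), array([689.7, 143.3]), array([361.2, 122.2]), array([371. , -79.5])]
mat [array([232.9, 206.3]), array([226.1, 450.1]), array([578.9, 455.6]), array([586.5, 219.7])]
bin [ 479.5 -429.4] [ 477.7 -205.2]
```

```bash
python3 jog.py '[[[85,0,0,0,0]]]'; python3 - <<'E'
from h import *
c=cam('wrist'); print(c[1],c[3],c[2], rot(manip.state()['eef_rot']).round(3))
E
```

```text
time_s: 0.2
ee_pos: [210.5, -480.7, 404.2]
eef_rot: [-0.001, 0.979, 0.205, -0.0]
ft_force: [-0.1, 0.5, 0.8]
opening: 85.1
finger_force: 0.0
[[406.19135173   0.         318.55860779]
 [  0.         406.19135173 238.30310715]
 [  0.           0.           1.        ]] [ 281.98439259 -449.13627705  373.82493323] [[ 0.4020075  -0.87146547 -0.28095891]
 [-0.91563563 -0.38300474 -0.12214238]
 [-0.00116573  0.30635815 -0.95191561]] [[ 0.916  0.401 -0.   ]
 [ 0.401 -0.916  0.001]
 [-0.    -0.001 -1.   ]]
```

The manual's scale: shifts go in cm. Converting my numbers, -98 mm is -9.8, 98 mm is 9.8.

```bash
cat > to.py <<'E'
import sys
from h import *
x,y,z,yaw=map(float,sys.argv[1:5]); s=manip.state(); M=rot(s['eef_rot'])
d=M.T@(np.array([x,y,z])-s['ee_pos']); cy=np.arctan2(M[1,0],M[0,0])
t=(cy-yaw+np.pi)%(2*np.pi)-np.pi
print('tool d',d.round(1),'turn',round(t,3),'| t',s['time_s'],'ee',s['ee_pos'].round(1),'yaw',round(cy,3),'q',s['qpos'].round(2),'open',round(s['opening'],1),'F',s['ft_force'].round(1), 'tilt',M[2].round(3))
E
python3 jog.py '[[[85,1.6,-1.15,-0.1,0],[85,5.7,-4,-0.35,0],[85,9.8,-6.9,-0.6,0],[85,13.9,-9.8,-0.8,0],[85,18,-12.7,-1.1,0]]]' 120
python3 jog.py '[[[85,4.1,-2.9,-0.25,0],[85,8.2,-5.8,-0.5,0],[85,12.2,-8.6,-0.75,0],[85,16.3,-11.5,-1,0],[85,20.4,-14.4,-1.2,0]]]'
python3 jog.py '[[[85,4,-2.9,-0.25,0.1],[85,7.8,-5.5,-0.5,0.2],[85,9.8,-6.8,-0.6,0.3],[85,10.6,-7.4,-0.65,0.317],[85,10.6,-7.4,-0.65,0.317]]]'
python3 to.py 522 32 430 0.096
python3 - <<'E'
from h import *
import pickle
c=cam('wrist');a=cam('top');pickle.dump((c,a),open('c2.pkl','wb'));save(c,'w2.png',None,1.25)
E
```

```text
time_s: 0.75
ee_pos: [324.5, -291.4, 415.7]
eef_rot: [0.0, 0.979, 0.204, 0.0]
ft_force: [1.7, -0.3, -1.1]
opening: 84.9
finger_force: 0.0
time_s: 1.25
ee_pos: [453.5, -77.8, 427.9]
eef_rot: [0.0, 0.979, 0.205, 0.0]
ft_force: [0.4, -1.2, 0.1]
opening: 84.9
finger_force: 0.0
time_s: 1.75
ee_pos: [521.0, 31.9, 433.7]
eef_rot: [-0.0, 0.999, 0.049, -0.0]
ft_force: [0.3, 0.5, -0.0]
opening: 85.1
finger_force: 0.0
tool d [1.  0.  3.7] turn 0.003 | t 1.75 ee [521.   31.9 433.7] yaw 0.099 q [ 0.06  0.24 -0.08  1.24  0.    3.1 ] open 85.1 F [ 0.3  0.5 -0. ] tilt [-0. -0. -1.]
```

View pics/w2.png

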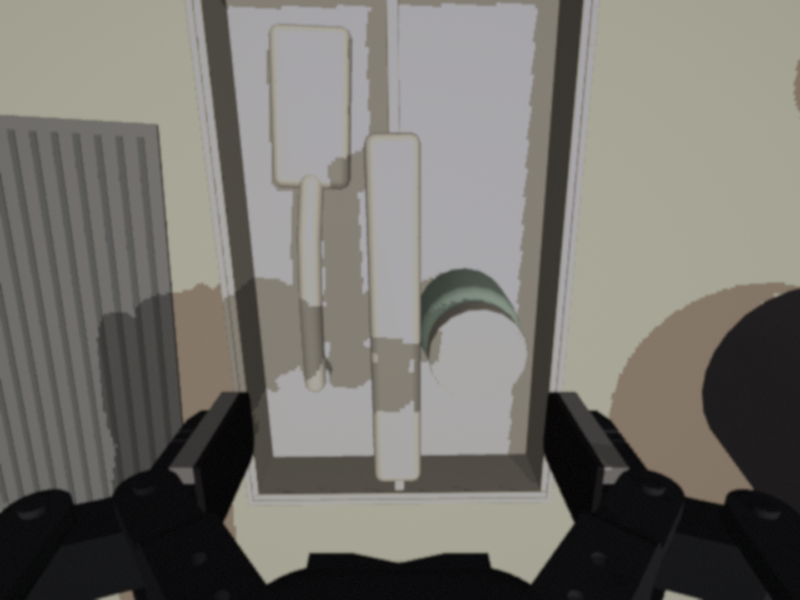

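The wrist view shows the handle bar from its far end at (393,135) to its near end at (398,478), with the fingers straddling it. Joint 6 is near its limit, so I'll use the half-turn grasp.

```bash
python3 - <<'E'
from h import *
import pickle
c,a=pickle.load(open('c2.pkl','rb'))
P=lambda u,v,z:px2w(c,u/1.25,v/1.25,z)[:2].round(1)
e=[P(393,135,202),P(398,478,202)];print('handle',e,np.mean(e,0),np.arctan2(*(e[0]-e[1])[::-1]))
r=[P(*x,112) for x in [(252,497),(548,494),(193,5),(595,5)]];print(r,'yaw',np.arctan2(*(r[2]-r[0])[::-1]),np.arctan2(*(r[3]-r[1])[::-1]))
E
python3 jog.py '[[[85,0,0,0,-0.15],[85,0,0,0,-0.3],[85,0,0,0,-0.45],[85,0,0,0,-0.6],[85,0,0,0,-0.75]]]'
python3 jog.py '[[[85,0,0,0,-0.15],[85,0,0,0,-0.3],[85,0,0,0,-0.45],[85,0,0,0,-0.6],[85,0,0,0,-0.75]]]'
python3 jog.py '[[[85,0,0,0,-0.15],[85,0,0,0,-0.3],[85,0,0,0,-0.45],[85,0,0,0,-0.6],[85,0,0,0,-0.75]]]'
python3 jog.py '[[[85,0,0,0,-0.15],[85,0,0,0,-0.3],[85,0,0,0,-0.45],[85,0,0,0,-0.6],[85,0,0,0,-0.75]]]' |tail -2
python3 to.py 522 32 347 3.238
```

```text
handle [array([598.3,  41.6]), array([445.6,  24.5])] [521.95  33.05] 0.11151966166726823
[array([351.6, 116.5]), array([374.4, -86.3]), array([650.6, 149.8]), array([670.9, -53.6])] yaw 0.11091416790685275 0.10984276851820346
time_s: 2.35
ee_pos: [519.6, 29.3, 434.2]
eef_rot: [0.0, 0.911, 0.413, -0.0]
ft_force: [1.2, -0.1, 0.6]
opening: 85.1
finger_force: 0.0
time_s: 2.85
ee_pos: [519.6, 29.3, 434.2]
eef_rot: [-0.0, 0.697, 0.718, -0.0]
ft_force: [0.2, 0.5, 0.1]
opening: 85.3
finger_force: 0.0
time_s: 3.35
ee_pos: [519.6, 29.3, 434.2]
eef_rot: [-0.0, 0.385, 0.923, -0.0]
ft_force: [0.5, 0.9, -0.0]
opening: 85.2
finger_force: 0.0
opening: 85.0
finger_force: 0.0
tool d [-2.3  2.8 87.2] turn -0.138 | t 3.85 ee [519.6  29.3 434.2] yaw 3.1 q [ 0.06  0.24 -0.09  1.24 -0.    0.1 ] open 85.0 F [-0.   0.5 -0.3] tilt [ 0. -0. -1.]
```

In the tool's units: 87 mm is 8.7, 3.6 mm is 0.36.

```bash
python3 jog.py '[[[85,-0.23,0.36,1.5,-0.146],[85,-0.23,0.36,4.5,-0.146],[85,-0.23,0.36,7,-0.146],[85,-0.23,0.36,8.3,-0.146],[85,-0.23,0.36,8.7,-0.146]]]' | tail -4
python3 jog.py '[[[10,0,0,0,0],[10,0,0,0,0],[10,0,0,0,0],[10,0,0,0,0],[10,0,0,0,0]]]' 120
python3 jog.py '[[[10,0,0,0,0],[10,0,0,0,0],[10,0,0,0,0]]]'; python3 to.py 522 32 347 3.246
```

```text
eef_rot: [-0.002, -0.049, 0.999, -0.0]
ft_force: [-0.3, 0.2, 0.5]
opening: 85.1
finger_force: 0.0
time_s: 4.85
ee_pos: [523.1, 33.9, 348.3]
eef_rot: [0.001, -0.05, 0.999, -0.0]
ft_force: [-0.6, -1.2, 5.5]
opening: 20.0
finger_force: 118.4
time_s: 5.15
ee_pos: [523.0, 33.9, 348.3]
eef_rot: [0.001, -0.05, 0.999, -0.0]
ft_force: [-0.6, -0.7, 4.9]
opening: 20.0
finger_force: 118.4
tool d [ 1.2 -1.8  1.3] turn -0.004 | t 5.15 ee [523.   33.9 348.3] yaw -3.041 q [ 0.06  0.29 -0.25  1.03 -0.   -0.04] open 20.0 F [-0.6 -0.7  4.9] tilt [-0.002 -0.001 -1.   ]
```

```bash
python3 jog.py '[[[10,0,0,-0.2,0],[10,0,0,-0.6,0],[10,0,0,-1.2,0],[10,0,0,-2,0],[10,0,0,-2.8,0]]]'
python3 jog.py '[[[10,0,0,-0.7,0],[10,0,0,-1.2,0],[10,0,0,-1.5,0],[10,0,0,-1.6,0],[10,0,0,-1.6,0]]]'
python3 to.py 405 332 400 -3.10
python3 - <<'E'
from h import *
c=cam('scene');save(c,'s3.png',(180,100,560,380),2)
E
```

```text
time_s: 5.65
ee_pos: [522.8, 34.0, 375.5]
eef_rot: [-0.0, -0.05, 0.999, 0.0]
ft_force: [0.5, 0.1, -5.6]
opening: 20.0
finger_force: 117.7
time_s: 6.15
ee_pos: [522.7, 34.0, 391.1]
eef_rot: [-0.0, -0.05, 0.999, 0.0]
ft_force: [-0.6, -0.3, -5.5]
opening: 19.8
finger_force: 117.6
tool d [ 87.4 308.3  -8.9] turn 0.059 | t 6.15 ee [522.7  34.  391.1] yaw -3.041 q [ 0.06  0.26 -0.17  1.14  0.   -0.04] open 19.8 F [-0.6 -0.3 -5.5] tilt [ 0.  0. -1.]
```

View pics/s3.png

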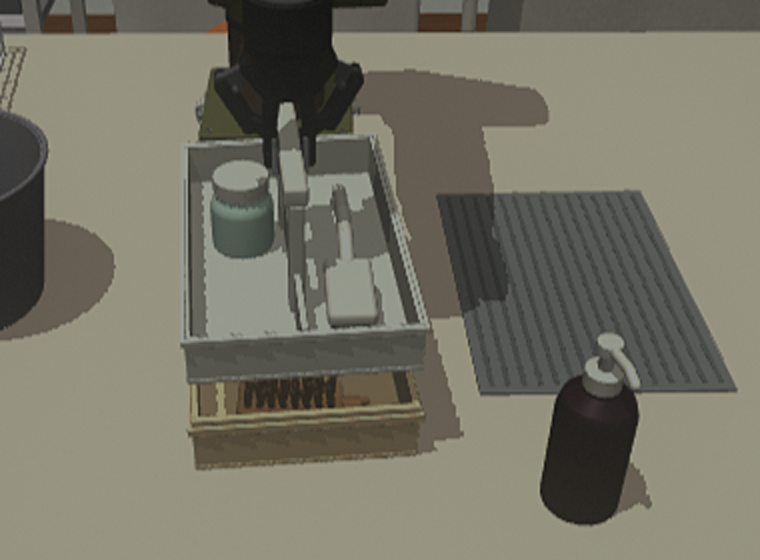

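The caddy hangs level with the brush and jar in it, and the tray stayed put.

```bash
python3 jog.py '[[[10,0.8,0.3,0,0],[10,2.1,1.2,0,0],[10,3.8,2.8,0,0],[10,5.5,4.7,0,0],[10,6.9,7.1,0,0]]]'>/dev/null
python3 jog.py '[[[10,1,2.5,0,0],[10,1.5,5.1,0,0],[10,1.8,7.7,0,0],[10,1.8,10.3,0,0],[10,1.8,12.9,0,0]]]'
python3 jog.py '[[[10,0,2.5,0,0.01],[10,0,4.8,0,0.025],[10,0,6.9,0,0.04],[10,0,8.6,0,0.05],[10,0,9.8,0,0.06]]]' >/dev/null
python3 jog.py '[[[10,0,0.6,0,0],[10,0,0.9,0,0],[10,0,1,0,0],[10,0,1,0.3,0],[10,0,1,0.8,0]]]'
python3 to.py 405 332 301 -3.10
python3 - <<'E'
from h import *
c=cam('top');save(c,'t4.png',(90,130,380,400),2.2)
import pickle;pickle.dump(c,open('c4.pkl','wb'))
E
```

```text
time_s: 7.2
ee_pos: [415.1, 225.1, 391.0]
eef_rot: [-0.0, -0.05, 0.999, -0.0]
ft_force: [1.3, -0.2, -6.1]
opening: 20.1
finger_force: 118.0
time_s: 8.2
ee_pos: [406.2, 331.3, 383.2]
eef_rot: [0.0, -0.02, 1.0, 0.0]
ft_force: [-0.6, 0.5, -6.8]
opening: 20.2
finger_force: 118.0
tool d [ 1.2  0.7 82.2] turn -0.002 | t 8.2 ee [406.2 331.3 383.2] yaw -3.102 q [ 0.68  0.27 -0.18  1.12 -0.    0.64] open 20.2 F [-0.6  0.5 -6.8] tilt [-0.001  0.    -1.   ]
```

View pics/t4.png

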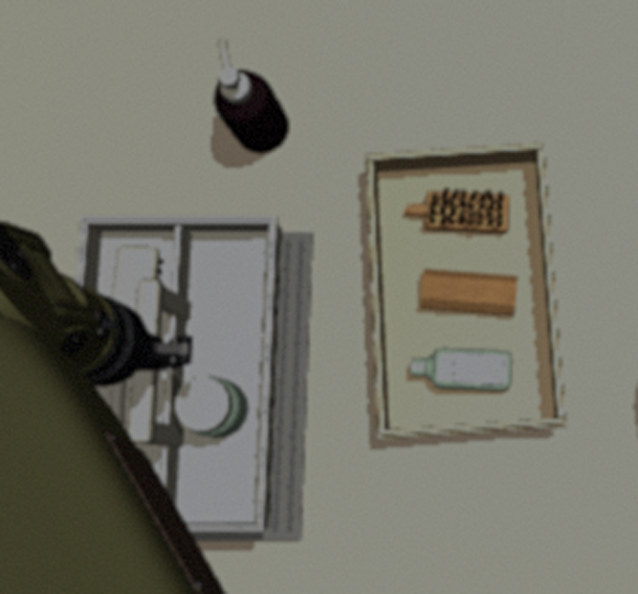

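Over the mat and level. In the crop the brush head is at (468,212), the core at (467,293), the bottle body at (474,369), and the tray rim corners at (370,157), (543,150), (562,422) and (380,436).

```bash
python3 - <<'E'
from h import *
import pickle
c=pickle.load(open('c4.pkl','rb'))
P=lambda u,v,z:px2w(c,u/2.2+90,v/2.2+130,z)[:2].round(1)
print('caddy rim',P(278,220,147),P(265,535,147),P(83,222,147))
print('tray',[P(*x,62) for x in [(370,157),(543,150),(562,422),(380,436)]],np.mean([P(*x,62) for x in [(370,157),(543,150),(562,422),(380,436)]],0))
print('brush top',P(425,209,25),P(510,212,35)); print('core',P(420,292,28),P(516,295,28)); print('bottle',P(435,368,30),P(512,370,30),P(412,366,22))
E
python3 jog.py '[[[10,0,0,1,0],[10,0,0,2.5,0],[10,0,0,4.2,0],[10,0,0,5.5,0],[10,0,0,6.4,0]]]' |head -2
python3 jog.py '[[[10,0,0,0.5,0],[10,0,0,0.9,0],[10,0,0,1.2,0],[10,0,0,1.4,0],[10,0,0,1.6,0]]]'
```

```text
caddy rim [568.9 230.5] [241.6 215.3] [557.2 438.9]
tray [array([668.4, 148.1]), array([686.1, -52.7]), array([373.4, -85.6]), array([349. , 114.8])] [519.225  31.15 ]
brush top [618.2  83.4] [616.7 -17.5]
core [517.8  83.1] [519.4 -28.8]
bottle [430.   60.4] [431.7 -27.9] [431.9  87.6]
time_s: 8.75
ee_pos: [405.6, 331.2, 317.4]
time_s: 9.25
ee_pos: [406.2, 331.9, 303.4]
eef_rot: [0.0, -0.02, 1.0, 0.0]
ft_force: [-0.1, 0.2, -6.2]
opening: 20.2
finger_force: 118.1
```

In the tool's units: 3 mm is 0.3, 3.5 mm is 0.35.

```bash
python3 jog.py '[[[10,0,0,0.1,0],[10,0,0,0.2,0],[10,0,0,0.3,0],[10,0,0,0.35,0],[10,0,0,0.35,0]]]'|sed -n 2,4p; 
```

```text
ee_pos: [406.0, 332.0, 300.3]
eef_rot: [0.0, -0.02, 1.0, 0.0]
ft_force: [-2.3, 0.5, -0.4]
```

```bash
python3 jog.py '[[[70,0,0,0,0],[70,0,0,0,0],[70,0,0,-1,0],[70,0,0,-5,0],[70,0,0,-9.5,0]]]'|tail -5
python3 to.py 520 27 400 1.67
```

```text
ee_pos: [405.6, 331.4, 395.3]
eef_rot: [-0.001, -0.02, 1.0, -0.001]
ft_force: [1.7, 1.0, 0.8]
opening: 69.9
finger_force: 0.0
tool d [-102.1 -308.7   -4.4] turn 1.512 | t 10.25 ee [405.6 331.4 395.3] yaw -3.101 q [ 0.69  0.26 -0.16  1.15 -0.    0.64] open 69.9 F [1.7 1.  0.8] tilt [ 0.002 -0.002 -1.   ]
```

In the tool's units: -25 mm is -2.5, -215 mm is -21.5.

```bash
python3 jog.py '[[[70,-1,-3,-1,0.15],[70,-2.5,-7.5,-2,0.3],[70,-4,-12.2,-2,0.45],[70,-5.6,-16.9,-2,0.6],[70,-7.1,-21.5,-2,0.75]]]'|sed -n 2p
python3 to.py 500 22 410 1.67
```

```text
ee_pos: [486.2, 118.0, 416.2]
tool d [-73.4 -63.4   6.1] turn 0.756 | t 10.75 ee [486.2 118.  416.2] yaw 2.426 q [ 0.24  0.21 -0.17  1.18 -0.    0.95] open 70.1 F [ 0.3  1.  -0.2] tilt [-0.002  0.002 -1.   ]
```

```bash
python3 jog.py '[[[70,-3,-2.8,0.2,0.15],[70,-5.8,-5,0.4,0.3],[70,-7,-6,0.6,0.45],[70,-7.3,-6.3,0.6,0.6],[70,-7.3,-6.3,0.6,0.75]]]'>/dev/null
python3 jog.py '[[[70,0,0,0,0],[70,0,0,0,0]]]'|sed -n 1,2p
python3 - <<'E'
from h import *
import pickle
c=cam('wrist');pickle.dump(c,open('c5.pkl','wb'));save(c,'w5.png',None,1.25)
E
python3 to.py 500 22 410 1.67
```

```text
time_s: 11.45
ee_pos: [500.0, 24.5, 409.4]
tool d [-2.6 -0.3 -0.8] turn 0.015 | t 11.5 ee [500.   24.6 409.2] yaw 1.685 q [ 0.05  0.22 -0.19  1.17 -0.    1.51] open 70.5 F [-1.  -0.4 -0.4] tilt [-0.     0.001 -1.   ]
```

View pics/w5.png

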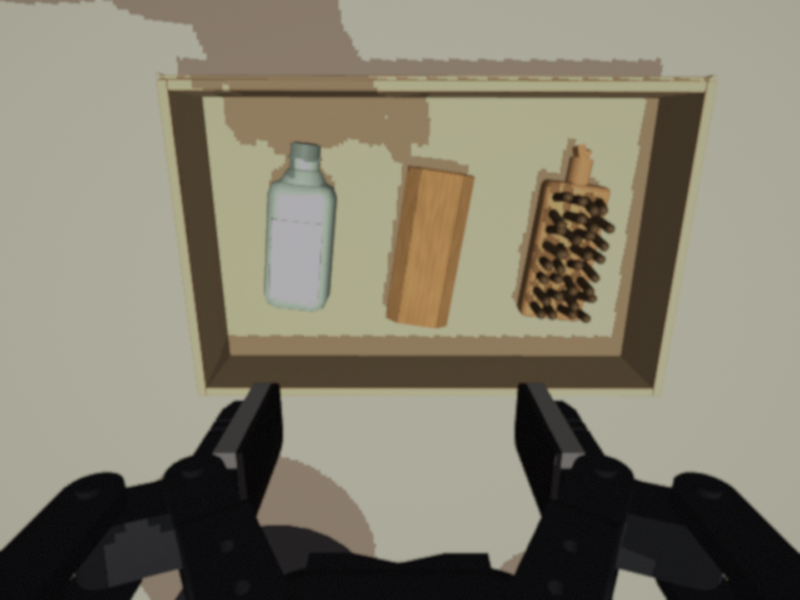

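The wrist view shows the bottle body spanning (265,300) to (335,190). The core corners are (408,167), (473,177), (446,327) and (387,318). The brush block corners are (545,182), (608,188) and (520,310), with its stump at (581,150).

```bash
python3 - <<'E'
from h import *
import pickle
c=pickle.load(open('c5.pkl','rb'))
P=lambda u,v,z:px2w(c,u/1.25,v/1.25,z)[:2].round(1)
def ax(a,b): return round(float(np.arctan2(*(a-b)[::-1])),3)
A=[P(265,300,22),P(329,300,22),P(335,190,22),P(268,190,22)];n=P(305,146,22);m=np.mean(A,0);print('bottle',A,m,n,ax(n,(A[0]+A[1])/2))
A=[P(408,167,22),P(473,177,19),P(446,327,19),P(387,318,19)];print('core',A,np.mean(A,0),ax(A[0]+A[1],A[2]+A[3]))
A=[P(545,182,25),P(608,188,25),P(520,310,25)];print('brush',A,(A[1]+A[2])/2,ax(A[0],A[2]),'stump',P(581,150,20))
A=[P(*x,62) for x in [(159,75),(715,77),(656,392),(204,392)]];print('tray',A,np.mean(A,0))
E
```

```text
bottle [array([406.8, -24.6]), array([453.8, -19.2]), array([452. ,  61.1]), array([406.1,  55.8])] [429.675  18.275] [429.7  87.9] 1.576
core [array([500.3,  82.2]), array([545.9,  80.6]), array([543.3, -31.6]), array([498. , -29.5])] [521.875  25.425] 1.549
brush [array([594.4,  83.3]), array([638.1,  84.3]), array([594.8,  -9.8])] [616.45  37.25] 1.575 stump [615.8 106.7]
tray [array([351., 119.]), array([668.8, 154.7]), array([689.7, -47. ]), array([376.3, -82.8])] [521.45   35.975]
```

In the tool's units: 21 mm is 2.1, -1 mm is -0.1.

```bash
python3 jog.py '[[[70,-0.1,1.2,3,0.08],[70,-0.1,2.1,7.8,0.135],[70,-0.1,2.1,12.6,0.135],[70,-0.1,2.1,17.4,0.135],[70,-0.1,2.1,20.5,0.135]]]' 50|sed -n 2p
python3 jog.py '[[[70,0,0,1.2,0],[70,0,0,2,0],[70,0,0,2.4,0],[10,0,0,2.4,0],[10,0,0,2.4,0]]]'
python3 jog.py '[[[10,0,0,0,0],[10,0,0,0,0],[10,0,0,0,0]]]'
python3 to.py 429 -333 375 0.9
```

```text
ee_pos: [519.6, 26.1, 200.7]
time_s: 12.5
ee_pos: [521.9, 25.9, 181.3]
eef_rot: [0.001, 0.715, 0.699, 0.001]
ft_force: [-1.1, 0.6, 1.2]
opening: 45.0
finger_force: 50.9
time_s: 12.8
ee_pos: [521.9, 25.8, 181.2]
eef_rot: [0.001, 0.715, 0.699, 0.001]
ft_force: [-0.3, -0.6, 6.3]
opening: 45.3
finger_force: 51.6
tool d [-360.9  -83.6 -194.2] turn 0.647 | t 12.8 ee [521.9  25.8 181.2] yaw 1.547 q [ 0.05  0.45 -0.5   0.62  0.    1.64] open 45.3 F [-0.3 -0.6  6.3] tilt [ 0.     0.003 -1.   ]
```

In the tool's units: -180 mm is -18, -150 mm is -15.

```bash
python3 jog.py '[[[10,0,0,-2,0],[10,0,0,-6.5,0],[10,0,0,-11,0],[10,-2,-0.5,-15,0],[10,-6,-1.4,-18,0]]]'|tail -2
python3 jog.py '[[[10,-4.6,-1.1,-0.4,0],[10,-9.2,-2.2,-0.8,0],[10,-13.8,-3.2,-1.2,0],[10,-18.4,-4.3,-1.4,0],[10,-23,-5.4,-1.4,0]]]'|sed -n 2p
python3 jog.py '[[[10,-4,-0.9,0,0],[10,-6.2,-1.4,0,0],[10,-7,-1.6,1,0],[10,-7.1,-1.6,3.5,0],[10,-7.1,-1.6,4.5,0]]]'|sed -n 2,5p
python3 jog.py '[[[70,0,0,0,0],[70,0,0,0,0],[70,0,0,0,0]]]'|sed -n 2,5p
python3 jog.py '[[[70,0,0,-2.5,0],[70,0,0,-4.5,0]]]'|sed -n 2,5p
python3 to.py 430 17.5 300 1.576
python3 - <<'E'
from h import *
c=cam('top');save(c,'t6.png',(240,130,560,400),1.5)
E
```

```text
opening: 44.5
finger_force: 51.1
ee_pos: [445.3, -263.6, 374.2]
ee_pos: [427.6, -331.5, 325.9]
eef_rot: [-0.002, 0.716, 0.699, -0.0]
ft_force: [-0.3, -0.2, -0.4]
opening: 45.4
ee_pos: [429.0, -332.1, 329.2]
eef_rot: [0.001, 0.715, 0.699, 0.0]
ft_force: [-0.7, 0.2, 0.2]
opening: 70.2
ee_pos: [428.7, -332.1, 374.6]
eef_rot: [0.0, 0.715, 0.699, 0.0]
ft_force: [-0.6, -0.8, -0.1]
opening: 70.2
tool d [349.6  -6.9  74.5] turn -0.028 | t 14.8 ee [ 428.7 -332.1  374.6] yaw 1.548 q [-0.66  0.3  -0.16  1.11  0.    0.93] open 70.2 F [-0.6 -0.8 -0.1] tilt [-0.     0.001 -1.   ]
```

View pics/t6.png

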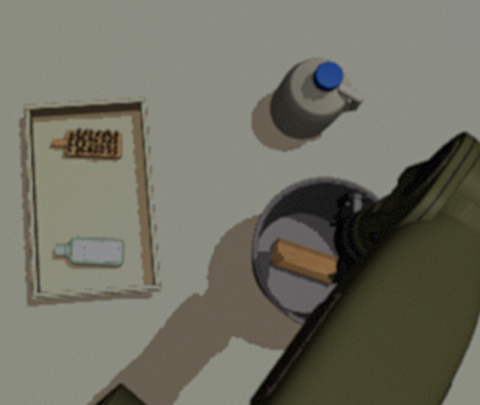

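The core lies in the bin, and the brush head and bottle are undisturbed in the tray.

```bash
python3 jog.py '[[[70,3,-0.1,0,0],[70,7.8,-0.2,0,0],[70,12.7,-0.3,0,0],[70,17.6,-0.4,0,0],[70,22.5,-0.5,0,0]]]'|sed -n 2p
python3 jog.py '[[[70,4.8,-0.1,0,-0.01],[70,9,-0.2,1.5,-0.028],[70,11.7,-0.2,4.5,-0.028],[70,12.46,-0.2,9.2,-0.028],[70,12.46,-0.2,14,-0.028]]]'|sed -n 2p
python3 to.py 430 17.5 183 1.576
```

```text
ee_pos: [428.7, -105.5, 373.9]
ee_pos: [430.9, 19.1, 233.4]
tool d [-1.6 -1.3 50.4] turn 0.002 | t 15.85 ee [430.9  19.1 233.4] yaw 1.578 q [ 0.04  0.26 -0.65  0.66  0.    1.61] open 69.9 F [ 0.  -0.4 -0.7] tilt [ 0.001  0.006 -1.   ]
```

In the tool's units: 50 mm is 5, 42 mm is 4.2.

```bash
python3 jog.py '[[[70,0,0,2.5,0],[70,0,0,4.2,0],[70,0,0,5,0],[10,0,0,5,0],[10,0,0,5,0]]]'|sed -n 2,6p
python3 jog.py '[[[10,0,0,0,0],[10,0,0,0,0]]]'
python3 to.py 429 -333 375 1.548
```

```text
ee_pos: [430.7, 17.4, 184.1]
eef_rot: [0.001, 0.706, 0.709, 0.001]
ft_force: [-2.0, 0.1, 1.0]
opening: 45.4
finger_force: 51.3
time_s: 16.55
ee_pos: [430.5, 17.3, 184.0]
eef_rot: [0.001, 0.706, 0.709, 0.001]
ft_force: [0.2, 0.2, 2.9]
opening: 45.0
finger_force: 51.8
tool d [-350.2   -2.5 -191.1] turn 0.027 | t 16.55 ee [430.5  17.3 184. ] yaw 1.575 q [ 0.04  0.33 -0.71  0.53  0.    1.61] open 45.0 F [0.2 0.2 2.9] tilt [ 0.     0.002 -1.   ]
```

```bash
python3 jog.py '[[[10,0,0,-2,0],[10,0,0,-6.5,0],[10,0,0,-11,0],[10,-2,0,-15,0],[10,-6,0,-18,0]]]'|tail -2
python3 jog.py '[[[10,-4.6,-0.1,-0.4,0],[10,-9.2,-0.1,-0.8,0],[10,-13.8,-0.2,-1.1,0],[10,-18.4,-0.2,-1.1,0],[10,-23,-0.2,-1.1,0]]]'|sed -n 2p
python3 jog.py '[[[10,-3.5,0,0,0],[10,-5.2,0,0,0],[10,-5.9,0,1,0],[10,-6,0,3.5,0],[10,-6,0,4.5,0]]]'|sed -n 2,5p
python3 jog.py '[[[70,0,0,0,0],[70,0,0,0,0],[70,0,0,0,0],[70,0,0,-2.5,0],[70,0,0,-4.5,0]]]'|sed -n 2,5p
python3 to.py 617 33 375 1.575
```

```text
opening: 45.3
finger_force: 51.4
ee_pos: [428.4, -274.7, 374.6]
ee_pos: [428.3, -331.2, 326.6]
eef_rot: [-0.002, 0.705, 0.709, 0.0]
ft_force: [-1.5, 1.0, -1.7]
opening: 45.3
ee_pos: [429.4, -332.5, 375.7]
eef_rot: [0.001, 0.705, 0.709, 0.0]
ft_force: [0.8, 0.0, 0.1]
opening: 69.9
tool d [364.6 189.2   0.7] turn 0.0 | t 18.55 ee [ 429.4 -332.5  375.7] yaw 1.575 q [-0.66  0.3  -0.15  1.11  0.    0.91] open 69.9 F [0.8 0.  0.1] tilt [-0.001  0.001 -1.   ]
```

In the tool's units: 68 mm is 6.8, 200 mm is 20.

```bash
python3 jog.py '[[[70,2.5,1.3,0,0],[70,6.8,3.5,0,0],[70,11.2,5.8,0,0],[70,15.6,8.1,0,0],[70,20,10.4,0,0]]]'|sed -n 2p
python3 jog.py '[[[70,4.4,2.3,0,0],[70,8.8,4.5,0,0],[70,12.5,6.5,0,0],[70,15,7.8,1,0],[70,16.1,8.3,3,0]]]'|sed -n 2p
python3 jog.py '[[[70,0.36,0.2,4.8,0],[70,0.36,0.2,9.6,0],[70,0.36,0.2,14.4,0],[70,0.36,0.2,14.4,0]]]'|sed -n 2p
python3 to.py 617 33 183 1.575
```

```text
ee_pos: [533.2, -130.4, 375.6]
ee_pos: [617.0, 32.2, 346.6]
ee_pos: [613.2, 32.8, 194.6]
tool d [ 0.1  4.  11.5] turn 0.0 | t 19.95 ee [613.2  32.8 194.6] yaw 1.575 q [ 0.05  0.57 -0.23  0.78  0.    1.62] open 70.1 F [-0.8 -0.1 -0.4] tilt [-0.001 -0.012 -1.   ]
```

In the tool's units: 18 mm is 1.8, 12 mm is 1.2.

```bash
python3 jog.py '[[[70,0,0,1.2,0],[70,0,0,1.8,0],[70,0,0,1.8,0],[10,0,0,1.8,0],[10,0,0,1.8,0]]]' 70|sed -n 2,6p
python3 jog.py '[[[10,0,0,0,0],[10,0,0,0,0]]]'
python3 to.py 429 -333 375 1.548
```

```text
ee_pos: [617.6, 32.5, 184.2]
eef_rot: [0.001, 0.706, 0.708, 0.001]
ft_force: [2.5, 0.4, 0.7]
opening: 44.3
finger_force: 72.3
time_s: 20.65
ee_pos: [617.7, 32.5, 184.2]
eef_rot: [0.001, 0.706, 0.708, 0.001]
ft_force: [-0.1, -0.8, 7.0]
opening: 44.2
finger_force: 72.8
tool d [-364.8 -189.4 -191.5] turn 0.027 | t 20.65 ee [617.7  32.5 184.2] yaw 1.575 q [ 0.05  0.58 -0.24  0.75 -0.    1.62] open 44.2 F [-0.1 -0.8  7. ] tilt [ 0.     0.003 -1.   ]
```

```bash
python3 jog.py '[[[10,0,0,-2,0],[10,0,0,-6.5,0],[10,0,0,-11,0],[10,-1.8,-0.9,-15,0],[10,-5,-2.6,-17.8,0]]]'|tail -2
python3 jog.py '[[[10,-4.2,-2.2,-0.5,0],[10,-8.4,-4.4,-1,0],[10,-12.6,-6.5,-1.3,0],[10,-16.8,-8.7,-1.3,0],[10,-21,-10.9,-1.3,0]]]'|sed -n 2p
python3 jog.py '[[[10,-4.2,-2.2,0,0],[10,-7.5,-3.9,0,0],[10,-9.7,-5,0,0],[10,-10.4,-5.4,1.2,0],[10,-10.5,-5.4,4,0]]]'|sed -n 2,5p
python3 jog.py '[[[70,0,0,0.5,0],[70,0,0,0.5,0],[70,0,0,0.5,0],[70,0,0,-2.5,0],[70,0,0,-7,0]]]'|sed -n 2,5p
python3 to.py 406 332 415 -3.10
python3 - <<'E'
from h import *
c=cam('top');save(c,'t7.png',(80,130,560,400),1.6)
import pickle;pickle.dump(c,open('c7.pkl','wb'))
E
```

```text
opening: 44.3
finger_force: 72.0
ee_pos: [481.5, -229.4, 373.8]
ee_pos: [429.4, -334.7, 334.7]
eef_rot: [0.003, 0.706, 0.708, 0.0]
ft_force: [0.9, 0.9, -1.2]
opening: 43.9
ee_pos: [428.9, -332.1, 402.7]
eef_rot: [-0.002, 0.705, 0.709, -0.0]
ft_force: [1.6, -0.4, -0.2]
opening: 70.2
tool d [664.2 -19.6 -10.3] turn -1.607 | t 22.65 ee [ 428.9 -332.1  402.7] yaw 1.576 q [-0.66  0.29 -0.1   1.19  0.    0.91] open 70.2 F [ 1.6 -0.4 -0.2] tilt [ 0.003 -0.004 -1.   ]
```

View pics/t7.png

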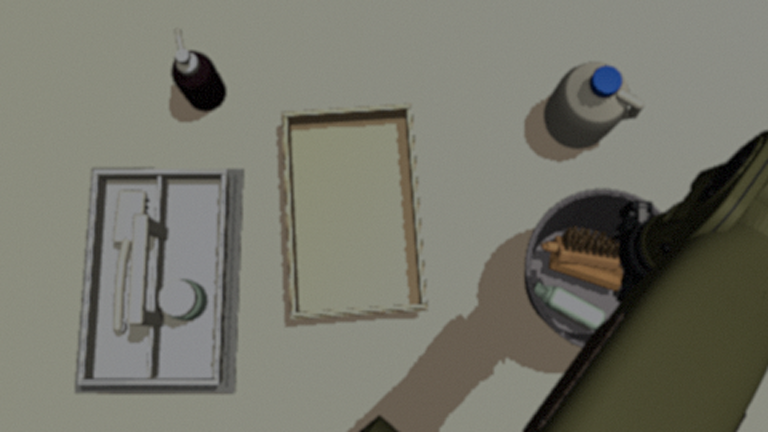

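All three pieces are in the bin. The caddy stands on the mat and the tray is empty.

In the tool's units: -6 mm is -0.6, -5 mm is -0.5.

```bash
python3 jog.py '[[[70,3,-0.1,-0.3,0],[70,7.8,-0.2,-0.6,0],[70,12.7,-0.3,-1,0],[70,17.6,-0.4,-1,0],[70,22.5,-0.5,-1,0]]]'|sed -n 2p
python3 jog.py '[[[85,4.9,-0.1,0,-0.15],[85,9.8,-0.2,0,-0.3],[85,14.7,-0.4,0,-0.45],[85,19.6,-0.6,0,-0.6],[85,24.5,-0.7,0,-0.75]]]' 120|sed -n 2p
python3 to.py 406 332 415 -3.10
python3 - <<'E'
from h import *
import pickle
a=pickle.load(open('c4.pkl','rb'));b=pickle.load(open('c7.pkl','rb'))
x0,y0,x1,y1=250,192,352,334
g=lambda c:cv2.cvtColor(c[0],cv2.COLOR_RGB2GRAY)[y0:y1,x0:x1]
m=np.full((y1-y0,x1-x0),255,np.uint8); m[22:-25,25:-25]=0
print(cv2.findTransformECC(g(a),g(b),np.eye(2,3,dtype=np.float32),cv2.MOTION_EUCLIDEAN,(3,200,1e-6),m,3))
E
```

```text
ee_pos: [423.3, -106.2, 414.8]
ee_pos: [414.8, 139.3, 414.8]
tool d [145.6 126.6  -0. ] turn -0.851 | t 23.7 ee [414.8 139.3 414.8] yaw 2.332 q [ 0.32  0.1  -0.31  1.15 -0.    1.13] open 84.6 F [ 1.   0.8 -0.1] tilt [-0.002  0.003 -1.   ]
(0.9995017991856453, array([[ 1.0000000e+00, -1.9312651e-05, -3.5804475e-03],
       [ 1.9312651e-05,  1.0000000e+00, -4.8068832e-03]], dtype=float32))
```

In the tool's units: 142 mm is 14.2, 132 mm is 13.2.

```bash
python3 jog.py '[[[85,3.7,3.2,0,-0.15],[85,7.4,6.4,0,-0.3],[85,11,9.6,0,-0.45],[85,13.2,11.5,0,-0.6],[85,14.2,12.4,0,-0.75]]]'|sed -n 2p
python3 jog.py '[[[85,0,0,0,-0.1],[85,0,0,0,-0.1],[85,0,0,0,-0.1]]]'|sed -n 2p
python3 to.py 406 332 300.3 -3.101
```

```text
ee_pos: [408.0, 328.8, 414.4]
ee_pos: [408.3, 325.5, 414.0]
tool d [  2.3   6.5 113.7] turn -0.009 | t 24.5 ee [408.3 325.5 414. ] yaw -3.11 q [ 0.67  0.25 -0.13  1.19 -0.    0.64] open 85.0 F [-0.7 -0.4 -0.3] tilt [-0.001  0.001 -1.   ]
```

In the tool's units: 113.5 mm is 11.35, 110 mm is 11.

```bash
python3 jog.py '[[[85,0.2,0.65,2,-0.009],[85,0.2,0.65,6,-0.009],[85,0.2,0.65,9.5,-0.009],[85,0.2,0.65,11,-0.009],[85,0.2,0.65,11.35,-0.009]]]'|sed -n 2p
python3 jog.py '[[[10,0,0,0,0],[10,0,0,0,0],[10,0,0,0,0],[10,0,0,0,0],[10,0,0,0,0]]]' 120|tail -4
python3 jog.py '[[[10,0,0,0,0],[10,0,0,0,0],[10,0,0,0,0]]]'; python3 to.py 406 332 300.3 -3.101
```

```text
ee_pos: [405.5, 330.5, 298.0]
eef_rot: [0.001, -0.021, 1.0, 0.001]
ft_force: [-0.3, 0.3, 5.9]
opening: 19.9
finger_force: 117.4
time_s: 25.8
ee_pos: [406.6, 332.0, 300.9]
eef_rot: [0.001, -0.021, 1.0, 0.001]
ft_force: [-1.4, -0.8, 6.6]
opening: 19.9
finger_force: 117.7
tool d [0.6 0.  0.6] turn 0.002 | t 25.8 ee [406.6 332.  300.9] yaw -3.099 q [ 0.68  0.33 -0.33  0.91  0.    0.64] open 19.9 F [-1.4 -0.8  6.6] tilt [-0.002  0.002 -1.   ]
```

In the tool's units: -34 mm is -3.4, -54 mm is -5.4.

```bash
python3 jog.py '[[[10,0,0,-0.2,0],[10,0,0,-0.7,0],[10,0,0,-1.7,0],[10,0,0,-3.4,0],[10,0,0,-5.4,0]]]'|sed -n 2,5p
python3 jog.py '[[[10,0,0,-2,0],[10,0,0,-3.4,0],[10,0,0,-4.2,0],[10,0,0,-4.5,0],[10,0,0,-4.5,0]]]'|sed -n 2,5p
python3 to.py 523.3 33.9 395 -3.041
```

```text
ee_pos: [405.8, 331.2, 353.5]
eef_rot: [-0.001, -0.021, 1.0, -0.001]
ft_force: [0.1, 0.4, -6.5]
opening: 19.9
ee_pos: [406.2, 331.5, 398.6]
eef_rot: [-0.0, -0.021, 1.0, -0.0]
ft_force: [0.0, 0.0, -6.6]
opening: 19.9
tool d [-104.4 -302.3    3.6] turn -0.058 | t 26.8 ee [406.2 331.5 398.6] yaw -3.099 q [ 0.68  0.26 -0.15  1.16 -0.    0.64] open 19.9 F [ 0.   0.  -6.6] tilt [ 0. -0. -1.]
```

The manual's scale: shifts go in cm. Converting my numbers, -2 mm is -0.2, -77 mm is -7.7.

```bash
python3 jog.py '[[[10,0,-0.4,0,0],[10,0,-1.4,0,0],[10,0,-3,0,0],[10,-0.2,-5.2,0,0],[10,-0.6,-7.7,0,0]]]'|sed -n 2p
python3 jog.py '[[[10,-0.8,-2.5,0,0],[10,-1.8,-5,0,0],[10,-2.8,-7.5,0,0],[10,-3.8,-10,0,0],[10,-4.8,-12.5,0,0]]]'|sed -n 2p
python3 jog.py '[[[10,-1,-2.4,0,-0.01],[10,-2,-4.6,0,-0.025],[10,-3,-6.6,0,-0.04],[10,-3.9,-8.1,0,-0.05],[10,-4.5,-9.1,0,-0.058]]]'|sed -n 2p
python3 jog.py '[[[10,-0.3,-0.5,0,0],[10,-0.5,-0.8,0,0],[10,-0.55,-0.9,0,0],[10,-0.55,-0.9,0,0],[10,-0.55,-0.9,0,0]]]'|sed -n 2,4p
python3 to.py 523.3 33.9 349 -3.041
python3 - <<'E'
from h import *
c=cam('scene');save(c,'s8.png',(230,100,450,350),2.2)
E
```

```text
ee_pos: [415.0, 253.1, 398.2]
ee_pos: [468.4, 129.7, 398.5]
ee_pos: [517.4, 40.8, 398.4]
ee_pos: [523.6, 35.1, 398.6]
eef_rot: [-0.0, -0.051, 0.999, 0.0]
ft_force: [0.3, -0.7, -6.1]
tool d [ 0.4 -1.2 49.6] turn 0.0 | t 28.8 ee [523.6  35.1 398.6] yaw -3.041 q [ 0.07  0.26 -0.15  1.16  0.   -0.03] open 20.1 F [ 0.3 -0.7 -6.1] tilt [ 0.  0. -1.]
```

View pics/s8.png

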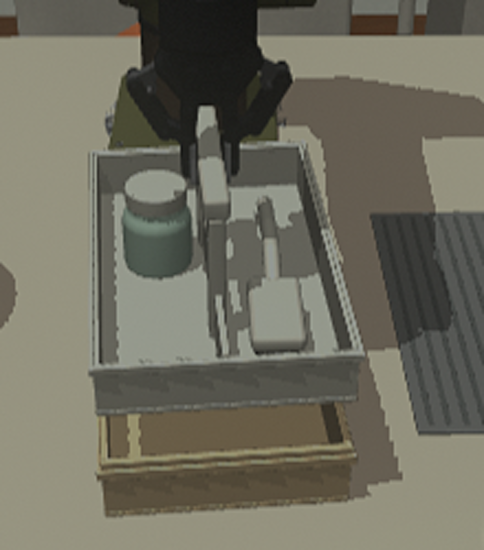

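The caddy is level above the tray with both items in it.

```bash
python3 jog.py '[[[10,0.03,-0.12,0.5,0],[10,0.03,-0.12,1.4,0],[10,0.03,-0.12,2.3,0],[10,0.03,-0.12,3,0],[10,0.03,-0.12,3.4,0]]]'|sed -n 2,4p
python3 jog.py '[[[10,0,0,0.2,0],[10,0,0,0.4,0],[10,0,0,0.6,0],[10,0,0,0.8,0],[10,0,0,0.8,0]]]'|sed -n 2,4p
python3 to.py 523.3 33.9 349 -3.041
```

```text
ee_pos: [523.3, 33.4, 363.3]
eef_rot: [-0.001, -0.05, 0.999, 0.0]
ft_force: [0.3, 0.0, -6.6]
ee_pos: [523.7, 33.4, 356.5]
eef_rot: [-0.0, -0.05, 0.999, 0.0]
ft_force: [0.2, -0.7, -6.2]
tool d [0.3 0.5 7.5] turn -0.0 | t 29.85 ee [523.7  33.4 356.5] yaw -3.041 q [ 0.06  0.28 -0.23  1.05  0.   -0.04] open 20.0 F [ 0.2 -0.7 -6.2] tilt [ 0.  0. -1.]
```

In the tool's units: 7 mm is 0.7, 6 mm is 0.6.

```bash
python3 jog.py '[[[10,0.03,0.05,0.2,0],[10,0.03,0.05,0.4,0],[10,0.03,0.05,0.6,0],[10,0.03,0.05,0.7,0],[10,0.03,0.05,0.7,0]]]'|sed -n 2,4p
python3 jog.py '[[[10,0,0,0.07,0],[10,0,0,0.14,0],[10,0,0,0.14,0]]]'|sed -n 2,4p
```

```text
ee_pos: [523.3, 33.8, 349.4]
eef_rot: [-0.0, -0.05, 0.999, 0.0]
ft_force: [-0.7, 0.3, -5.8]
ee_pos: [523.4, 33.8, 349.1]
eef_rot: [0.0, -0.05, 0.999, -0.0]
ft_force: [-1.7, -0.5, 0.4]
```

In the tool's units: 1 mm is 0.1.

```bash
python3 jog.py '[[[10,0,0,0.1,0],[10,0,0,0.1,0]]]'|sed -n 2,4p
python3 jog.py '[[[80,0,0,0,0],[80,0,0,0,0],[80,0,0,-1,0],[80,0,0,-4,0],[80,0,0,-8.5,0]]]'|sed -n 2,6p
python3 jog.py '[[[80,2,0,-3,0],[80,6,0,-4,0],[80,10,0,-4,0],[80,14,0,-4,0],[80,15,0,-4,0]]]'|sed -n 2p
python3 - <<'E'
from h import *
a=cam('scene');b=cam('top')
import pickle;pickle.dump((a,b),open('c9.pkl','wb'))
A=a[0][80:380,30:550,::-1];cv2.imwrite('pics/s9.png',cv2.resize(A,None,fx=1.53,fy=1.53,interpolation=cv2.INTER_CUBIC))
# compare with the start: tray/caddy rim region
a0,b0=pickle.load(open('c1.pkl','rb'))
for c0,c1,(x0,y0,x1,y1) in [(b0,b,(245,180,300,250)),(a0,a,(265,270,400,340)),(b0,b,(410,160,490,230)),(b0,b,(180,140,228,210))]:
    g=lambda c:cv2.cvtColor(c[0],cv2.COLOR_RGB2GRAY)[y0:y1,x0:x1]
    try: print(cv2.findTransformECC(g(c0),g(c1),np.eye(2,3,dtype=np.float32),cv2.MOTION_EUCLIDEAN,(3,200,1e-6),None,3))
    except Exception as e: print(e)
E
```

```text
ee_pos: [523.3, 33.8, 349.1]
eef_rot: [0.001, -0.05, 0.999, -0.0]
ft_force: [-4.0, -0.8, 7.5]
ee_pos: [522.8, 33.8, 431.6]
eef_rot: [-0.002, -0.05, 0.999, -0.0]
ft_force: [1.8, 0.3, -0.1]
opening: 79.8
finger_force: 0.0
ee_pos: [370.6, 18.6, 473.3]
(0.492442961437861, array([[  0.79754806,  -0.60325545,   5.463317  ],
       [  0.60325545,   0.79754806, -22.31275   ]], dtype=float32))
OpenCV(4.12.0) /io/opencv/modules/video/src/ecc.cpp:589: error: (-7:Iterations do not converge) The algorithm stopped before its convergence. The correlation is going to be minimized. Images may be uncorrelated or non-overlapped in function 'findTransformECC'

(0.697224237681908, array([[  0.8947966,   0.446474 , -36.047535 ],
       [ -0.446474 ,   0.8947966,  11.207732 ]], dtype=float32))
(0.67737778914856, array([[ 0.88002324,  0.47493064, -7.5498033 ],
       [-0.47493064,  0.88002324,  0.40388653]], dtype=float32))
```

View pics/s9.png

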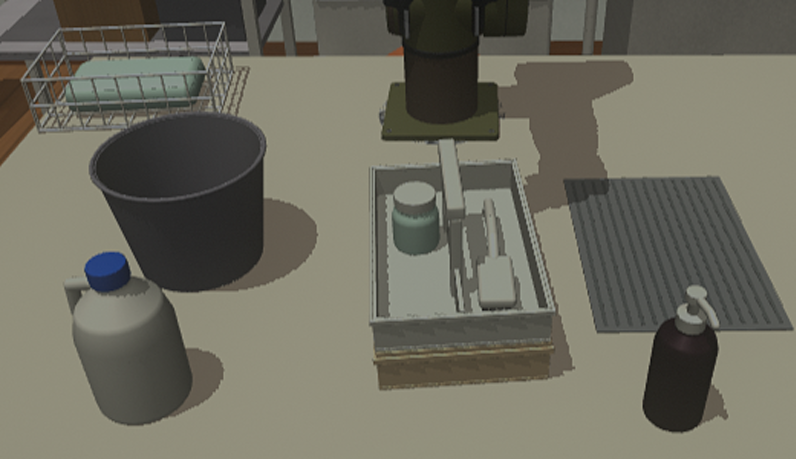

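Everything looks in place. My comparison had the two cameras swapped, so I'll redo it.

```bash
python3 - <<'E'
from h import *
import pickle
t0,s0=pickle.load(open('c1.pkl','rb'));s,t=pickle.load(open('c9.pkl','rb'))
for n,c0,c1,(x0,y0,x1,y1) in [('caddy s',s0,s,(265,180,400,340)),('caddy t',t0,t,(245,180,355,260)),('jug',s0,s,(65,235,170,365)),('pump',s0,s,(440,260,510,370))]:
    g=lambda c:cv2.cvtColor(c[0],cv2.COLOR_RGB2GRAY)[y0:y1,x0:x1]
    r,w=cv2.findTransformECC(g(c0),g(c1),np.eye(2,3,dtype=np.float32),cv2.MOTION_EUCLIDEAN,(3,200,1e-6),None,3); print(n,round(r,4),w.round(3).tolist())
E
```

```text
caddy s 0.931 [[1.0, -0.004000000189989805, 0.1459999978542328], [0.004000000189989805, 1.0, -0.3409999907016754]]
caddy t 0.5444 [[1.0, 0.01899999938905239, -1.8309999704360962], [-0.01899999938905239, 1.0, 0.41200000047683716]]
jug 1.0 [[1.0, 0.0, -0.0020000000949949026], [-0.0, 1.0, 0.004000000189989805]]
pump 1.0 [[1.0, 0.0, -0.0020000000949949026], [-0.0, 1.0, 0.003000000026077032]]
```

```bash
python3 -c "
from station import manip
print(manip.hand_in())"
```

```text
the job is handed in; nothing more can be done
None
```

I've handed the job in: the three pieces of rubbish are in the bin, the caddy is back on the tray at its original height with its brush and jar, and the pump bottle and jug did not move. It took about 31 s of the 72 s allowed.

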